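# Float a counterbalanced microscope boom level with its trim handwheel

## Robot

A 6-joint arm with a two-finger parallel gripper is mounted at the origin on the work surface. World frame = base frame: x ahead of the robot, y to its left, z up, the work surface at z = 0. Lengths are in m, angles in degrees, forces in N, time in s.
With the tool pointing down it reaches from about 0.375 to 0.75 m from the base axis. Payload 9 kg.
Tool frame: the origin (TCP) lies where the fingers leave the gripper's body, on its centre line; the fingertips stand 73 mm ahead of it and the grasp point (between the pads) lies 54 mm ahead of it (robot.tip_reach is the distance from the TCP to the fingertips, in m); z points along the fingers, y is the direction in which the jaws open and shut (so a half turn about z gives the same grasp; the last joint's range is limited). The gripper opens to 85 mm and grips with 20 to 120 N. Pads are 22 mm wide; open, the fingers measure 114 mm over their backs; the gripper's body (76 mm by 85 mm) begins 54 mm behind the grasp point. The pads swing forward as they close: fully open they stand 13 mm farther back than shut.
Start: joints at [-82.489, 5.964, 5.575, 89.605, 0, 77.527], TCP at [0.205, -0.564, 0.304] pointing down, gripper open.
Joint ranges: [-171.21, 171.21], [-48.23, 106.86], [-62.78, 66.21], [-105.2, 120.99], [-86.42, 89.51], [-180, 180]. Speed limits (degrees/s): [127.2, 127.2, 147.25, 180, 180, 180].

## Interface

Orientations are given as [roll, pitch, yaw] about the fixed x, y, z axes, in that order (R = Rz(yaw) Ry(pitch) Rx(roll)).
In Python, from plant import robot gives the robot as it stands. Calls block until the motion is done:
- robot.move_pose(position, orientation): joint-space move of the TCP to a pose.
- robot.line_to(position, vel=0.15, rotation=None, guard=None): straight line of the TCP; rotation=None keeps the orientation; vel is the mean speed in m/s. With guard (N) it stops when the force on the tool has changed by that much, and returns True; else False.
- robot.goto_joints(angles): joint-space move.
- robot.set_gripper(opening): finger opening in m; the grip force is fixed at half the most; returns when the fingers have stopped.
- robot.pause(seconds).
- robot.ik(position, orientation): joint angles nearest the present ones, or None.
- robot.observe(): the state.
- robot.grab_frame(name): name is "side" or "top" or "wrist"; returns the picture (384x512x3 uint8, blue, green, red); there is no depth.
- robot.get_calibration(name): a dict with "vertical_fov" (degrees; the focal length in pixels is half the picture's height over the tangent of half this angle, whatever the lens; pixels are square), "cx", "cy" (the principal point, pixels), "k1" (the pictures are not rectified: a ray, as slopes to the right and down, at radius r is drawn at 1 + k1 r^2 times it, then the intrinsics apply), "rvec" (rotation vector, rad) and "tvec" (3), from world to camera coordinates, as OpenCV has them. Camera axes: x right, y down, z forward; pixel columns grow to the right and rows downward; lengths in m; the calibration is good to about 2 mm. A picture is of the moment at which its call begins: read the wrist's pose just before it. get_calibration takes no time and is no camera call; for the wrist camera it gives the pose at the moment of the call.
A pose or a line that the arm cannot do raises robot.IKError and nothing moves.
- robot.job_done(): hands the job in, once; it reports no verdict.
The state is a dict: "time": time; "q": joint angles; "qvel": joint speeds; "joint_torque": joint torques, N m; "tool_pos": TCP position; "tcp_rot": TCP orientation; "ft_force": force on the tool from outside, world axes, zero at the start; "torque": the same for the moment, N m; "gripper_width": finger opening in m.
Only numpy, scipy, OpenCV 4.12 (cv2) and the standard library are available. Lean on these libraries where they do the work, as an engineer would, in place of code of your own. Each camera call takes 0.05 s, during which the arm holds its last target. There are 200 camera calls.

## Task

A camera has just been fitted to the boom microscope, so its counterbalanced boom now lies head-down on the lower roller of its travel fork. Turn the balance-spring handwheel until the boom floats level, with its pointer between the two short marks next to the scale's long middle mark, keep it there for eight seconds, then let go and leave it floating level and still. Work only through the handwheel: never touch the boom or the microscope, never let the boom swing fast, and leave the fork and the small things around the stand where they are.

Things in the scene. Friction and masses are not known exactly. Their poses are not given: they have to be found in the camera images.
- stand: Boom stand fixed to the bench; origin on the bench under its column; +y runs along the boom towards the microscope, -x towards the handwheel and robot. Foot 360 x 320 x 22 mm (x -255 to +105). Boom pivot 270 mm above the origin, its axis along x. Stage 30 mm high with a dish under the microscope, y 235 mm, scale plate at y -298 mm, wheel gearbox 75 mm square, 74 mm high at x -190 mm.
- boom: Aluminium boom tube, 26 mm thick, 520 mm long; origin at its pivot, y along it; its turn about x is the tilt, positive = microscope end up. At y +235 mm the white microscope (0.93 kg, down to 120 mm below the tube, eyepieces 85 mm out to -x) with a square camera on top (0.35 kg nominal, varies); at y -190 mm a fixed steel counterweight (1.4 kg, 80 mm across).
- wheel_turn (a joint): Handwheel angle, rad, clockwise from above positive, end stops -1.5 and 10, starts at 0. Clockwise winds the boom's balance spring and lifts the microscope end by 0.0655 Nm per rad. Its friction (0.35 Nm, about 6 N at the knob) keeps it where it is left. At angle w the knob lies at (-55 cos w, 55 sin w) mm from the wheel's axis in the stand's frame.
- wheel_center (a point): Point on the handwheel's vertical axis, fixed to the stand, 118 mm above the bench: about the height to grip the knob. The wheel has a black rim and three steel spokes, 140 mm across; its rim's top is 94 mm above the bench.
- knob_grip (a point): Middle of the upright black crank knob on the handwheel, 120 mm above the bench and 55 mm from the wheel's axis: round, 22 mm in diameter, 50 mm tall, from 94 to 144 mm above the bench. It spins freely on its pin, so a gripper of constant yaw can carry it round.
- pointer_tip (a point): Point on the black pointer at the counterweight end, 300 mm from the pivot; 270 mm above the bench when the boom is level, lower when the microscope is up: tilt (rad) = (270 - height in mm) / 300. Starts at rest at tilt -0.14. Free of the fork the boom is hardly damped (0.008 Nm s/rad): it swings at about 4.6 s a cycle for a minute.
- scale_mid (a point): Centre of the long middle mark of the white scale plate (56 x 120 mm), 270 mm above the bench. Its marks are on the side away from the robot, 15 mm apart (0.05 rad of boom tilt). Free boom, nominally: 0.136 kg m2 x tilt accel = 0.0655 Nm/rad x (w - w0) - 0.25 Nm/rad x tilt (0.17 to 0.31), w = wheel angle, w0 = the unknown one that levels it (2.6 to 7.0 rad).
- oil_bottle: Small amber bottle of immersion oil, 32 mm across, 62 mm tall, standing on the bench; origin under its middle. Leave it alone.
- slide_box: White slide box with a dark seam, 85 x 175 x 34 mm, on the bench; origin under its middle. Leave it alone.
- objective_can: Clear jar with a black screw cap that holds an objective, 40 mm across, 60 mm tall, standing on the foot of the boom stand; origin under its middle. Leave it alone.
- fork: Heavy steel travel fork (3 kg, 84 mm across, 288 mm tall) standing loose on the stand's foot under the boom at y 100 mm; origin under its middle. Two rubber rollers stop the boom at tilts of about -0.14 and +0.14 rad; the boom starts lying on the lower one. Leave it alone.

How it is judged:
By the outcome, as a careful person would: the job done as asked, in the order asked, and still so for the second after the job is handed in, with the robot touching nothing.
It also fails if it takes over 61 s, if anything falls off the work surface, if the arm or the gripper's body presses on something with over 40 N, if the wrist force passes 120 N, or if a joint passes its speed limit or range.

## Working session

There is one attempt and no reset: what is moved stays moved. The work goes in short steps, each a Python script; the robot and the scene stay as the last script left them, time stands still between calls to the robot, and variables do not carry over. Pictures are saved under pics/ and viewed, about 8 in all and at most 12, crops included, and the job is handed in when it is done.

```bash
ls; mkdir -p pics
python3 - <<'E'
from plant import robot
import cv2, numpy as np
for n in ("side","top"):
    cv2.imwrite(f"pics/{n}0.png",robot.grab_frame(n)); print(n,robot.get_calibration(n))
s=robot.observe();print(s["time"],s["tool_pos"],s["tcp_rot"])
E
```

```text
pics
side {'vertical_fov': 56.1695702721202, 'cx': 259.3753706362746, 'cy': 184.4644145459284, 'k1': -0.005663501805019169, 'rvec': array([ 2.37803086, -0.5407628 ,  0.21862297]), 'tvec': array([-0.50741068,  0.38882775,  0.81567332])}
top {'vertical_fov': 44.98335617731528, 'cx': 254.15009123458512, 'cy': 196.93919988327272, 'k1': -0.02827283523559748, 'rvec': array([ 2.11994836, -2.15654912,  0.16951956]), 'tvec': array([0.08076217, 0.62370919, 1.18453941])}
0.1 [ 0.20505613 -0.56365341  0.30321304] [-1.79935843e+02 -1.53776371e-02  1.99854520e+01]
```

View pics/side0.png

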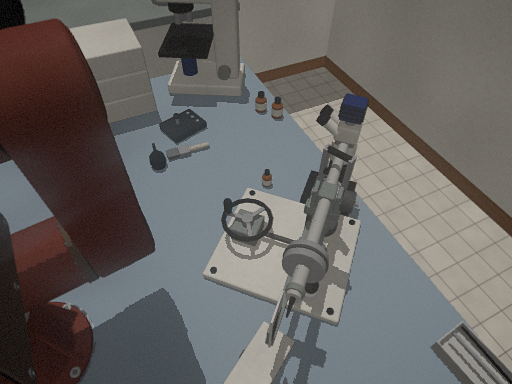

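View pics/top0.png

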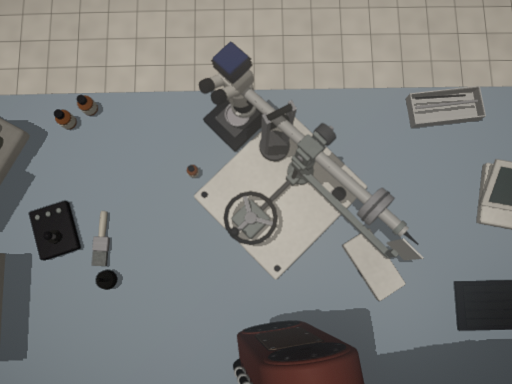

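The side view looks along the boom from the pointer end, with the wheel near (247,220), the knob (228,204) and the blue camera (354,107). In the top view the wheel is near (250,218), the knob (233,232), the blue camera (232,62), and the foot corners run from (195,195) to (277,278). Next I'll view enlarged crops.

Run:
```python
import cv2, numpy as np
s=cv2.imread("pics/side0.png");t=cv2.imread("pics/top0.png")
a=cv2.resize(t[140:290,180:330],None,fx=4,fy=4,interpolation=cv2.INTER_CUBIC)
cv2.imwrite("pics/tcrop.png",a)
b=cv2.resize(s[80:340,200:370],None,fx=2.3,fy=2.3,interpolation=cv2.INTER_CUBIC)
c=cv2.resize(t[170:300,330:430],None,fx=3.5,fy=3.5,interpolation=cv2.INTER_CUBIC)
H=max(b.shape[0],c.shape[0]);f=lambda i:cv2.copyMakeBorder(i,0,H-i.shape[0],0,0,0)
cv2.imwrite("pics/scrop.png",np.hstack([f(b),f(c)]))
```

```text
(no output)
```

View pics/tcrop.png

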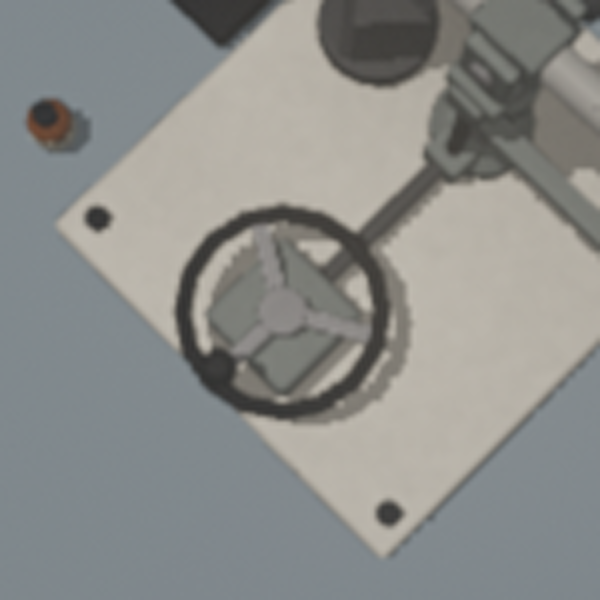

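View pics/scrop.png

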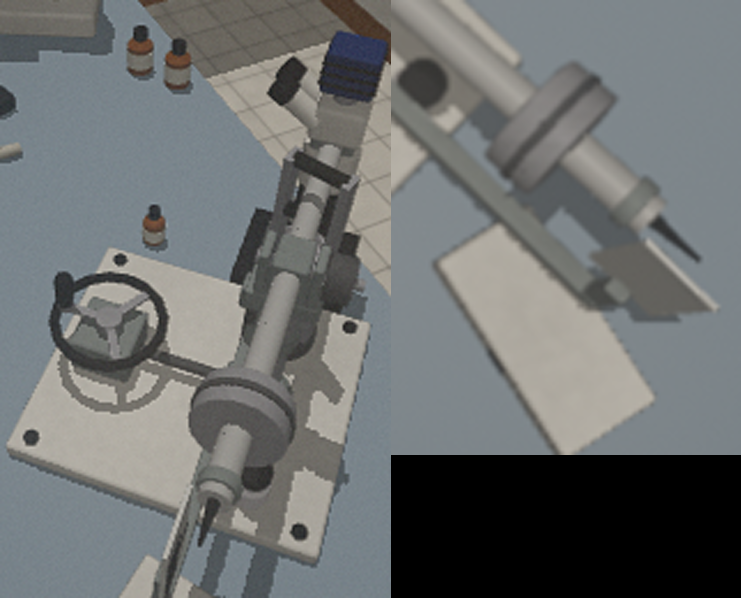

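The top crop shows the foot's near corners at (193.8,195.5) and (276,279), the rim centre at about (250.8,218) and the knob top at (234.8,231.3). In the side crop the pointer is visible from about (292,298) to a tip at (287,317), and the blue camera is easy to mask.

```bash
cat > h.py <<'E'
import cv2, numpy as np
from plant import robot
CAL={}
def cal(n):
    if n not in CAL:
        c=robot.get_calibration(n); f=192/np.tan(np.radians(c["vertical_fov"]/2))
        CAL[n]=(np.array([[f,0,c["cx"]],[0,f,c["cy"]],[0,0,1]]),np.array([c["k1"],0,0,0.]),c["rvec"],c["tvec"])
    return CAL[n]
def ray(n,p):
    K,d,r,t=cal(n); u=cv2.undistortPoints(np.array([[p]],float),K,d)[0,0]
    R=cv2.Rodrigues(r)[0]; return -R.T@t, R.T@np.array([u[0],u[1],1])
def onz(n,p,z):
    o,v=ray(n,p); return o+v*(z-o[2])/v[2]
def proj(n,P):
    K,d,r,t=cal(n); return cv2.projectPoints(np.atleast_2d(P).astype(float),r,t,K,d)[0][:,0]
def tri(a,b):
    (o,v),(p,w)=ray(*a),ray(*b); s=np.linalg.lstsq(np.c_[v,-w],p-o,rcond=None)[0]
    A,B=o+v*s[0],p+w*s[1]; return (A+B)/2,np.linalg.norm(A-B)
def blue(img):
    h=cv2.cvtColor(img,cv2.COLOR_BGR2HSV); m=cv2.inRange(h,(112,90,25),(130,255,160))
    n,l,s,c=cv2.connectedComponentsWithStats(m); i=1+s[1:,4].argmax(); return c[i],s[i]
E
python3 - <<'E'
from h import *
A=onz("top",(193.75,195.5),.022);B=onz("top",(276,279),.022)
print("corners",A,B,np.linalg.norm(A-B))
y=(A-B)[:2]/np.linalg.norm((A-B)[:2]); x=np.array([y[1],-y[0]])
O=((A+B)/2)[:2]+.255*x; print("yaw y",np.degrees(np.arctan2(y[1],y[0])),"O",O)
print("wheelctr by foot",O-.19*x)
t=cv2.imread("pics/top0.png")
g=cv2.cvtColor(t,cv2.COLOR_BGR2GRAY); m=((g<75)*255).astype(np.uint8); m[:, :220]=0;m[:,285:]=0;m[:185]=0;m[250:]=0
p=np.argwhere(m)[:,::-1].astype(np.float32); e=cv2.fitEllipse(cv2.convexHull(p)); print(e)
print("rim",onz("top",e[0],.088))
print("knob",onz("top",(234.75,231.3),.144), tri(("top",(234.75,231.3)),("side",(227.8,200.8))))
print("rim tri",tri(("top",e[0]),("side",(247.4,220))))
for n in("side","top"): print(n,blue(cv2.imread(f"pics/{n}0.png")))
P=np.array([*O,.27])
for th in(-.14,-.05,0,.05):
    yv=np.array([*y*np.cos(th),np.sin(th)]);zv=np.array([*-y*np.sin(th),np.cos(th)])
    print(th,proj("side",P-.3*yv),proj("side",P+.235*yv+.06*zv),proj("top",P-.3*yv))
E
```

```text
corners [0.63626298 0.23459582 0.022     ] [0.40829086 0.01590838 0.022     ] 0.3159042339295445
yaw y 43.80916960946721 O [ 0.69880288 -0.05876851]
wheelctr by foot [0.56727373 0.07834489]
((250.20849609375, 217.6128387451172), (51.646942138671875, 52.629920959472656), 54.90944290161133)
rim [0.56545012 0.08109875 0.088     ]
knob [0.52623767 0.11866193 0.144     ] (array([0.52732559, 0.11830119, 0.14570154]), np.float64(0.0025277099095731225))
rim tri (array([0.56614098, 0.08105086, 0.08458995]), np.float64(0.000613421737928326))
side (array([355.28571429, 100.48051948]), array([343,  94,  25,  14, 231], dtype=int32))Traceback (most recent call last):
  File "<stdin>", line 13, in <module>
  File "h.py", line 21, in blue
    n,l,s,c=cv2.connectedComponentsWithStats(m); i=1+s[1:,4].argmax(); return c[i],s[i]
                                                     ~~~~~~~~~~~~~~^^
ValueError: attempt to get argmax of an empty sequence
```

Run:
```python
from h import *
s=robot.observe(); p=s["tool_pos"]; b=np.arctan2(p[1],p[0])
robot.line_to([.45*np.cos(b),.45*np.sin(b),.42],vel=.35)
q=np.array(robot.observe()["q"]); q[0]=12; q[5]=12+180+170-360; print(q)
robot.goto_joints(list(q))
robot.move_pose([.527,.1185,.262],[180,0,-170])
s=robot.observe(); print(s["time"],s["tool_pos"],s["tcp_rot"],s["q"])
w=robot.grab_frame("wrist"); cv2.imwrite("pics/w1.png",w)
a,c=robot.grab_frame("side"),robot.grab_frame("top"); cv2.imwrite("pics/side1.png",a);cv2.imwrite("pics/top1.png",c)
k=robot.get_calibration("wrist"); print(k)
print(proj("wrist",[[.527,.1185,.144],[.566,.0805,.09]]))
H=cv2.cvtColor(c,cv2.COLOR_BGR2HSV); print(H[62,225:240:3],c[62,232]); 
H=cv2.cvtColor(a,cv2.COLOR_BGR2HSV); print(H[95:125:3,354])
cv2.imwrite("pics/m1.png",cv2.resize(np.vstack([np.hstack([a,c]),np.hstack([w,w*0])]),(800,600),interpolation=cv2.INTER_AREA))
```

```text
[ 1.20000000e+01 -1.63343016e+01 -3.21856221e+00  1.03071020e+02
  3.74432096e-03  2.00000000e+00]
4.125 [0.52701178 0.1188707  0.26338713] [ 1.79998874e+02  7.86700889e-02 -1.70000126e+02] [-1.17643590e+00 -4.83356902e+00 -9.49773687e+00  8.52588723e+01
  1.63534353e-02 -1.11762999e+01]
{'vertical_fov': 70.05250386340316, 'cx': 257.0821833103379, 'cy': 187.47359134087029, 'k1': -0.05737326310800308, 'rvec': array([-1.88886241, -2.25355693, -0.32513038]), 'tvec': array([-0.02631624, -0.54335093,  0.18864993])}
[[254.79682354 207.65186032]
 [209.45992364 218.7470526 ]]
[[115  72 103]
 [115  72 103]
 [116  72 103]
 [115  74 104]
 [116  72 103]] [104  79  75]
[[113 133  88]
 [116 107  86]
 [113 109  82]
 [117 105  85]
 [114  63  57]
 [ 25  36  42]
 [115  73  59]
 [118  58  62]
 [ 23  24  42]
 [118  55  60]]
```

View pics/m1.png

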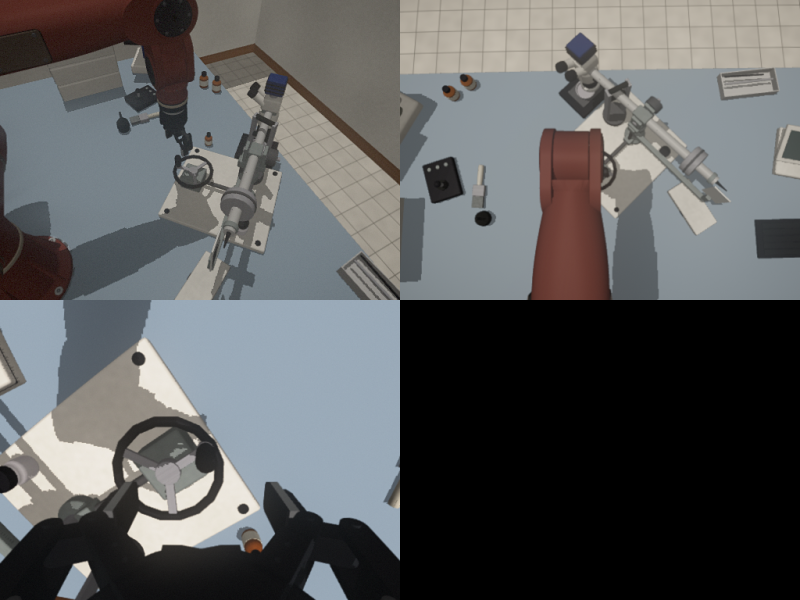

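The composite shows the gripper hovering above the knob with the boom clear of the arm. In the wrist view the knob is at about (262,202) and the rim centre at about (215,215). The blue camera and pointer stay visible in both fixed views. The wrist view is a few pixels off my estimate, so I'll refine it.

Run:
```python
from h import *
w=cv2.imread("pics/w1.png"); K,d,r,t=cal("wrist"); print("cam",-cv2.Rodrigues(r)[0].T@t)
g=cv2.cvtColor(w,cv2.COLOR_BGR2GRAY); m=((g<70)*255).astype(np.uint8)
m[285:]=0;m[:140]=0;m[:,:140]=0;m[:,292:]=0; m[228:,:182]=0
p=np.argwhere(m)[:,::-1].astype(np.float32)
o=cv2.morphologyEx(m,cv2.MORPH_OPEN,cv2.getStructuringElement(cv2.MORPH_ELLIPSE,(17,17)))
print("open",cv2.connectedComponentsWithStats(o)[2:])
v=cv2.cvtColor(m,cv2.COLOR_GRAY2BGR)//2+w//2
def dr(P,c):
    for q in proj("wrist",P): cv2.circle(v,tuple(int(round(a)) for a in q),1,c,-1)
a=np.linspace(0,2*np.pi,60)
ring=lambda c,R,z:np.c_[c[0]+R*np.cos(a),c[1]+R*np.sin(a),0*a+z]
dr(ring((.566,.0805),.07,.088),(0,255,0)); dr(ring((.527,.1185),.011,.144),(0,0,255))
cv2.imwrite("pics/w1c.png",cv2.resize(v[130:290,130:330],None,fx=3.7,fy=3.7,interpolation=cv2.INTER_CUBIC))
```

```text
cam [0.45619501 0.10757669 0.33440236]
open (array([[     0,      0,    512,    384, 195191],
       [   219,    150,     25,     21,    364],
       [   250,    183,     36,     39,   1053]], dtype=int32), array([[255.4873944 , 191.5009606 ],
       [231.07967033, 159.71978022],
       [266.27825261, 202.30769231]]))
```

View pics/w1c.png

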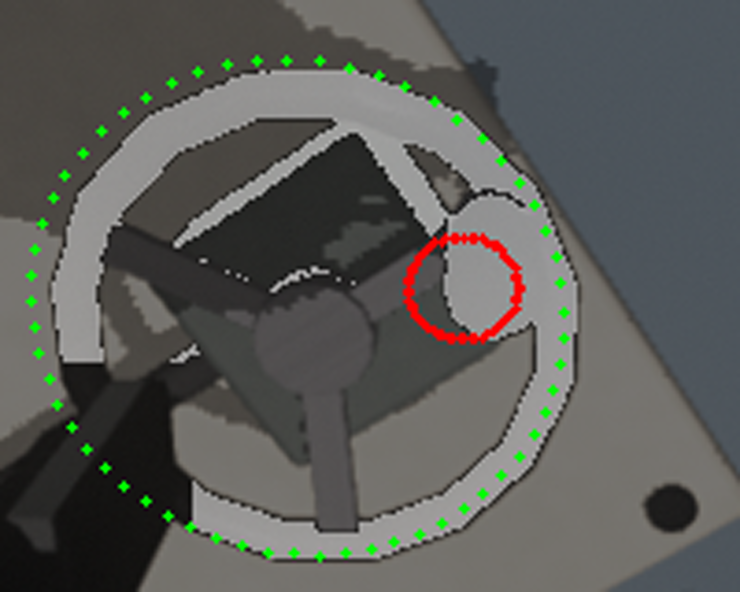

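```bash
cat >> h.py <<'E'
import json,os
C=np.array([.566,.0825]); PHI=np.radians(134.5); R=.055; Z=.175
if os.path.exists("c.json"): C=np.array(json.load(open("c.json")))
def wof(p): 
    v=np.asarray(p)[:2]-C; return (PHI-np.arctan2(v[1],v[0])+.6)%(2*np.pi)-.6
def pos(w): return [C[0]+R*np.cos(PHI-w),C[1]+R*np.sin(PHI-w),Z]
def radtan(w,f):
    e=np.array([np.cos(PHI-w),np.sin(PHI-w)]); return f[:2]@e, f[:2]@np.array([e[1],-e[0]])
E
python3 - <<'E'
from h import *
robot.line_to([.5265,.1215,Z],vel=.15,guard=8); f0=robot.observe(); print(f0["time"],f0["tool_pos"],f0["ft_force"])
robot.set_gripper(0.0); s=robot.observe(); print(s["time"],s["gripper_width"],s["tool_pos"],s["ft_force"],wof(s["tool_pos"]))
w=wof(s["tool_pos"])
while w<1.5:
    w+=.2; robot.line_to(pos(w),vel=.035)
    s=robot.observe(); v=s["tool_pos"][:2]-C
    print(round(s["time"],2),round(w,2),round(wof(s["tool_pos"]),3),np.round(np.linalg.norm(v)*1e3,1),np.round(radtan(w,s["ft_force"]),1),round(s["ft_force"][2],1),round(s["gripper_width"],4))
E
```

```text
5.0083 [0.52689254 0.12160778 0.17603926] [ 0.43201391 -0.75685409  0.36953526]
5.6167 0.02048052482016792 [0.52642231 0.122131   0.17568643] [-3.83837623  3.29996738  4.78006153] -0.008053578074808776
6.09 0.19 0.189 56.1 [ 7.8 -4.6] 7.7 0.0205
6.56 0.39 0.388 56.3 [ 7.8 -4.7] 8.1 0.0205
7.03 0.59 0.588 56.4 [ 8.  -3.9] 6.8 0.0209
7.49 0.79 0.787 56.4 [ 7.5 -3.5] 7.0 0.0205
7.96 0.99 0.986 56.4 [ 7.  -3.5] 5.3 0.0211
8.43 1.19 1.185 56.3 [ 7.1 -4.4] 3.8 0.0206
8.89 1.39 1.385 56.2 [ 6.  -3.6] 3.4 0.0206
9.36 1.59 1.584 56.0 [ 5.5 -3.8] 2.5 0.0206
```

```bash
cat >> h.py <<'E'
ROI=(60,125,322,385)
def bl(img):
    a,b,c,d=ROI; h=cv2.cvtColor(img[a:b,c:d],cv2.COLOR_BGR2HSV)
    m=cv2.inRange(h,(106,45,30),(126,255,140)); q=cv2.moments(m,True)
    return np.array([q["m10"]/q["m00"]+c,q["m01"]/q["m00"]+a]),q["m00"]
YS=np.array([np.cos(PHI-np.pi/2),np.sin(PHI-np.pi/2)]); O=C+.19*np.array([YS[1],-YS[0]]); PV=np.array([*O,.27])
def boompt(th,y,z): 
    return PV+y*np.array([*YS*np.cos(th),np.sin(th)])+z*np.array([*-YS*np.sin(th),np.cos(th)])
TH=np.linspace(-.2,.2,41); PX=proj("side",np.array([boompt(t,.235,.075) for t in TH]))
B0=bl(cv2.imread("pics/side0.png"))[0]
D=np.array([np.interp(-.14,TH,PX[:,i]) for i in(0,1)])
def tilt(img):
    p,n=bl(img); r=p-B0; q=PX-D     # nearest point along the path
    u=(PX[-1]-PX[0]); u/=np.linalg.norm(u)
    return np.interp(r@u,q@u,TH),n
LOG="log.json"
def meas(log):
    s=robot.observe(); th,n=tilt(robot.grab_frame("side")); w=float(wof(s["tool_pos"])+log.get("turn",0))
    log["d"].append([float(s["time"]),w,float(th)]); return s,w,th,n
E
python3 - <<'E'
from h import *
print(D,B0,PX[0],PX[-1])
for n in("side0","side1"): print(tilt(cv2.imread(f"pics/{n}.png")),bl(cv2.imread(f"pics/{n}.png")))
log={"d":[],"turn":0}; s,w,th,n=meas(log); print(s["time"],w,th,n)
wc=w; hit=0
while wc<7 and not hit:
    wc+=.1; robot.line_to(pos(wc),vel=.02)
    s=robot.observe(); th,n=tilt(robot.grab_frame("side")); w=float(wof(s["tool_pos"])); w+=2*np.pi*round((wc-w)/2/np.pi)
    log["d"].append([float(s["time"]),w,float(th)])
    print(round(s["time"],2),round(wc,2),round(w,3),round(th,4),n,np.round(radtan(w,s["ft_force"]),1),round(s["ft_force"][2],1))
    hit=th>-.132 or np.linalg.norm(s["ft_force"])>35
json.dump(log,open(LOG,"w"))
E
```

```text
[350.7085273  114.27278728] [353.56340956 106.22037422] [349.68316    118.40532566] [355.51459519  93.96319243]
(np.float64(-0.14), 481.0) (array([353.56340956, 106.22037422]), 481.0)
(np.float64(-0.13998342687058715), 480.0) (array([353.71875, 106.25625]), 480.0)
9.3583 1.5842528919414858 -0.14045293440917195 478.0
9.81 1.68 1.672 -0.1409 488.0 [ 4.3 -5.4] 3.5
10.28 1.78 1.771 -0.1424 491.0 [ 4.  -6.3] 3.3
10.76 1.88 1.87 -0.1425 492.0 [ 2.3 -5.2] 3.6
11.23 1.98 1.97 -0.1424 491.0 [ 1.5 -5.3] 4.6
11.71 2.08 2.069 -0.1405 485.0 [ 0.1 -5.2] 4.9
12.18 2.18 2.169 -0.1405 490.0 [ 0.4 -5.9] 4.1
12.66 2.28 2.268 -0.1409 487.0 [-1.  -4.9] 4.5
13.13 2.38 2.367 -0.1408 489.0 [-1.2 -4. ] 4.0
13.61 2.48 2.466 -0.1404 485.0 [-2.4 -5.5] 4.9
14.08 2.58 2.566 -0.1426 495.0 [-2.6 -5.1] 4.2
14.56 2.68 2.665 -0.1414 489.0 [-3.6 -6. ] 4.9
15.03 2.78 2.764 -0.1427 490.0 [-4.2 -5.5] 5.1
15.51 2.88 2.864 -0.1425 495.0 [-4.4 -5.6] 6.2
15.98 2.98 2.964 -0.1435 490.0 [-5.5 -4.1] 4.9
16.46 3.08 3.064 -0.1406 485.0 [-5.4 -5.3] 5.1
16.93 3.18 3.164 -0.1413 484.0 [-5.7 -5. ] 4.4
17.41 3.28 3.264 -0.1398 484.0 [-
[... 309 characters left out ...]
966 -0.1402 485.0 [-8.6 -4.7] 0.8
21.21 4.08 4.066 -0.1391 487.0 [-8.1 -5.6] 0.6
21.68 4.18 4.166 -0.1387 486.0 [-8.9 -5.3] -0.3
22.16 4.28 4.266 -0.1389 483.0 [-8.3 -5.3] -1.0
22.63 4.38 4.365 -0.1406 489.0 [-6.8 -4.8] -1.8
23.11 4.48 4.465 -0.1406 488.0 [-7.7 -4.7] -2.4
23.58 4.58 4.564 -0.1404 490.0 [-6.2 -4.9] -2.5
24.06 4.68 4.663 -0.1402 488.0 [-6.6 -5.4] -3.1
24.53 4.78 4.763 -0.1392 486.0 [-5.5 -4.4] -1.8
25.01 4.88 4.863 -0.1371 481.0 [-5.2 -5.5] -0.9
25.48 4.98 4.963 -0.1384 486.0 [-4.3 -4.9] -0.6
25.96 5.08 5.063 -0.1399 489.0 [-1.1 -5.6] 0.0
26.43 5.18 5.164 -0.1385 492.0 [-1.3 -4.9] 1.2
26.91 5.28 5.265 -0.1334 486.0 [ 0.8 -5. ] 3.0
27.38 5.38 5.366 -0.1218 497.0 [ 0.5 -5.7] 4.4
```

Lift-off came near w≈5.1, so w0 is about 5.65. Next is a damped approach: refit w0 and k to the free motion at each step, and command w = w0 − Kd·tilt rate.

```bash
cat > ctl.py <<'E'
from h import *
from scipy.optimize import least_squares
J,c,dm=.136,.0655,.008
def sim(p,d,t1):
    w0,k,th,om=p; ts=np.arange(d[0,0],t1+.02,.02); ws=np.interp(ts,d[:,0],d[:,1]); o=[]
    for w in ws:
        o.append((th,om)); om+=.02*(c*(w-w0)-k*th-dm*om)/J; th+=.02*om
    return ts,np.array(o)
def fit(d):
    def res(p):
        ts,o=sim(p,d,d[-1,0]); return np.r_[(np.interp(d[:,0],ts,o[:,0])-d[:,2])/.0015,(p[0]-5.65)/.2,(p[1]-.25)/.03]
    r=least_squares(res,[5.65,.25,d[0,2],.02]); return r.x,np.sqrt(np.mean(res(r.x)[:-2]**2))
def run(T,kd,t0,wcap=.12,verbose=1):
    log=json.load(open(LOG)); te=robot.observe()["time"]+T; wc=log["d"][-1][1] if "wc" not in log else log["wc"]
    while 1:
        d=np.array([r for r in log["d"] if r[0]>=t0]); p,e=fit(d); tn=robot.observe()["time"]
        ts,o=sim(p,d,tn+.2); th,om=o[-1]
        if verbose: print(f"{tn:.2f} wc {wc:.3f} w {d[-1,1]:.3f} th {d[-1,2]:+.4f} | w0 {p[0]:.3f} k {p[1]:.3f} rms {e:.2f} pred {th:+.4f} {om:+.4f}")
        if tn>=te: break
        if kd is None: robot.pause(.35)
        else:
            dw=np.clip(p[0]-kd*om-d[-1,1],-wcap,wcap)
            if abs(dw)>.012: wc+=dw; robot.line_to(pos(wc),vel=.02)
            else: robot.pause(.2)
        s=robot.observe(); th,n=tilt(robot.grab_frame("side")); w=float(wof(s["tool_pos"])); w+=2*np.pi*round((wc-w)/2/np.pi)
        log["d"].append([float(s["time"]),w,float(th)])
        if np.linalg.norm(s["ft_force"])>35: print("FORCE",s["ft_force"]); break
    log["wc"]=wc; json.dump(log,open(LOG,"w")); return p
E
python3 -c "
from ctl import *
log=json.load(open(LOG)); log['wc']=5.384; json.dump(log,open(LOG,'w'))
run(5,2.5,26.4)"
```

```text
27.43 wc 5.384 w 5.366 th -0.1218 | w0 5.704 k 0.248 rms 0.02 pred -0.1111 +0.0477
27.96 wc 5.504 w 5.487 th -0.0911 | w0 5.688 k 0.246 rms 0.27 pred -0.0696 +0.0864
28.26 wc 5.488 w 5.484 th -0.0647 | w0 5.673 k 0.241 rms 0.35 pred -0.0412 +0.0896
28.56 wc 5.454 w 5.461 th -0.0397 | w0 5.689 k 0.249 rms 0.39 pred -0.0190 +0.0686
28.92 wc 5.510 w 5.499 th -0.0174 | w0 5.730 k 0.271 rms 0.53 pred -0.0054 +0.0300
29.45 wc 5.630 w 5.617 th +0.0049 | w0 5.713 k 0.261 rms 0.62 pred +0.0078 +0.0060
29.88 wc 5.711 w 5.699 th +0.0081 | w0 5.715 k 0.262 rms 0.59 pred +0.0080 -0.0040
30.18 wc 5.737 w 5.723 th +0.0105 | w0 5.711 k 0.259 rms 0.65 pred +0.0088 -0.0044
30.43 wc 5.737 w 5.723 th +0.0143 | w0 5.704 k 0.253 rms 0.99 pred +0.0109 -0.0045
30.68 wc 5.737 w 5.724 th +0.0131 | w0 5.702 k 0.251 rms 0.99 pred +0.0106 -0.0063
30.93 wc 5.737 w 5.723 th +0.0139 | w0 5.700 k 0.249 rms 1.06 pred +0.0103 -0.0076
31.18 wc 5.737 w 5.723 th +0.0125 | w0 5.699 k 0.248 rms 1.06 pred +0.0089 -0.0090
31.43 wc 5.737 w 5.723 th +0.0082 | w0 5.700 k 0.249 rms 1.04 pred +0.0064 -0.0095
31.68 wc 5.737 w 5.723 th +0.0083 | w0 5.699 k 0.248 rms 1.04 pred +0.0044 -0.0090
31.93 wc 5.737 w 5.723 th +0.0078 | w0 5.698 k 0.247 rms 1.11 pred +0.0031 -0.0078
32.17 wc 5.737 w 5.723 th +0.0082 | w0 5.697 k 0.246 rms 1.29 pred +0.0022 -0.0060
32.42 wc 5.737 w 5.723 th +0.0035 | w0 5.697 k 0.246 rms 1.27 pred +0.0013 -0.0037
32.73 wc 5.720 w 5.719 th +0.0016 | w0 5.697 k 0.246 rms 1.24 pred +0.0006 -0.0012
```

Run:
```python
from ctl import *
run(6,None,29.2)
a,b=robot.grab_frame("side"),robot.grab_frame("top"); cv2.imwrite("pics/side2.png",a);cv2.imwrite("pics/top2.png",b)
print(robot.observe()["time"])
f=lambda i,r:cv2.resize(i[r[0]:r[1],r[2]:r[3]],(380,380),interpolation=cv2.INTER_CUBIC)
s0,t0=cv2.imread("pics/side0.png"),cv2.imread("pics/top0.png")
R1=(275,335,260,320);R2=(210,270,375,435)
cv2.imwrite("pics/cmp.png",cv2.resize(np.vstack([np.hstack([f(s0,R1),f(a,R1)]),np.hstack([f(t0,R2),f(b,R2)])]),(600,600)))
for th in(-.14,-.05,0,.05): print(th,proj("side",boompt(th,-.3,0)),proj("top",boompt(th,-.3,0)))
```

```text
32.73 wc 5.720 w 5.719 th +0.0016 | w0 5.695 k 0.246 rms 0.94 pred +0.0021 -0.0014
33.12 wc 5.720 w 5.719 th +0.0061 | w0 5.690 k 0.268 rms 1.05 pred +0.0041 +0.0026
33.52 wc 5.720 w 5.719 th +0.0048 | w0 5.690 k 0.270 rms 1.01 pred +0.0056 +0.0044
33.92 wc 5.720 w 5.719 th +0.0062 | w0 5.690 k 0.269 rms 0.98 pred +0.0075 +0.0048
34.33 wc 5.720 w 5.719 th +0.0034 | w0 5.694 k 0.242 rms 1.15 pred +0.0077 +0.0042
34.73 wc 5.720 w 5.719 th +0.0049 | w0 5.696 k 0.225 rms 1.19 pred +0.0082 +0.0034
35.12 wc 5.720 w 5.719 th +0.0044 | w0 5.699 k 0.206 rms 1.25 pred +0.0084 +0.0026
35.52 wc 5.720 w 5.719 th +0.0063 | w0 5.700 k 0.198 rms 1.25 pred +0.0087 +0.0015
35.92 wc 5.720 w 5.719 th +0.0020 | w0 5.703 k 0.177 rms 1.48 pred +0.0082 +0.0010
36.33 wc 5.720 w 5.719 th +0.0048 | w0 5.704 k 0.167 rms 1.50 pred +0.0080 +0.0003
36.73 wc 5.720 w 5.719 th +0.0061 | w0 5.704 k 0.170 rms 1.49 pred +0.0077 -0.0009
37.12 wc 5.720 w 5.719 th +0.0056 | w0 5.700 k 0.213 rms 1.55 pred +0.0052 -0.0024
37.52 wc 5.720 w 5.719 th +0.0044 | w0 5.699 k 0.218 rms 1.52 pred +0.0043 -0.0014
37.92 wc 5.720 w 5.719 th +0.0048 | w0 5.700 k 0.215 rms 1.49 pred +0.0040 -0.0004
38.33 wc 5.720 w 5.719 th +0.0073 | w0 5.695 k 0.255 rms 1.53 pred +0.0058 +0.0024
38.73 wc 5.720 w 5.719 th +0.0028 | w0 5.701 k 0.201 rms 1.49 pred +0.0043 +0.0010
38.825
-0.14 [[290.14339504 314.06671984]] [[415.46431008 239.96094482]]
-0.05 [[288.43838084 321.7914271 ]] [[412.05124663 241.65409199]]
0 [[287.71449478 325.29165871]] [[409.85984951 242.21683284]]
0.05 [[287.14383872 328.2434955 ]] [[407.47655292 242.52237832]]
```

View pics/cmp.png

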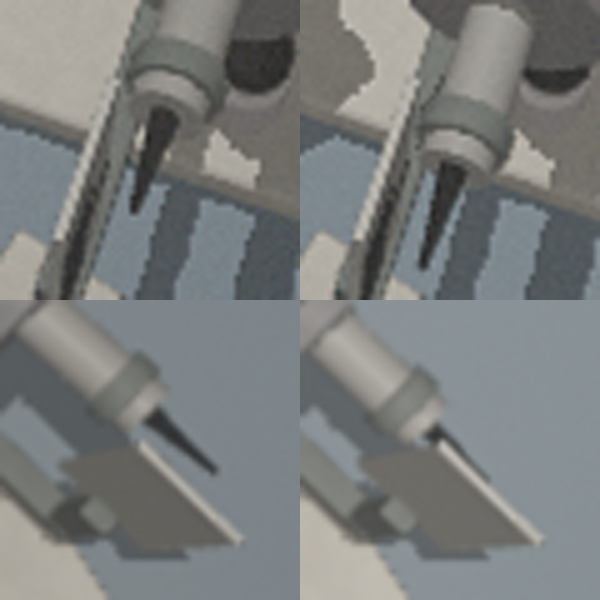

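The pointer tip moved in the side view from (286.8,317.6) to (284.8,329.0). That is an 11.4 px shift against 11.2 px predicted for level, so it independently agrees with tilt ≈ 0. I'll hold a little longer, then release.

Run:
```python
from ctl import *
robot.pause(2.5)
print(robot.observe()["time"],tilt(robot.grab_frame("side")))
robot.set_gripper(.055)
s=robot.observe(); p=s["tool_pos"]; print(s["time"],s["ft_force"],s["gripper_width"])
robot.line_to([p[0],p[1],.275],vel=.08)
for i in range(10):
    robot.pause(.35); t=robot.observe()["time"]; print(round(t,2),np.round(tilt(robot.grab_frame("side")),4))
print(robot.observe()["ft_force"])
K=robot.grab_frame("wrist"); a=robot.grab_frame("side")
cv2.imwrite("pics/end.png",cv2.resize(np.hstack([a,K]),(800,300),interpolation=cv2.INTER_AREA))
```

```text
41.325 (np.float64(0.007153248536014553), 547.0)
41.8 [-0.65250731 -0.66822065  0.32754675] 0.05521658127281985
43.55 [4.90e-03 5.56e+02]
43.95 [4.60e-03 5.63e+02]
44.35 [7.00e-03 5.58e+02]
44.75 [8.40e-03 5.45e+02]
45.15 [4.30e-03 5.61e+02]
45.55 [4.70e-03 5.57e+02]
45.95 [3.80e-03 5.62e+02]
46.35 [5.00e-03 5.55e+02]
46.75 [2.90e-03 5.66e+02]
47.15 [5.90e-03 5.56e+02]
[0.80659098 0.11726484 0.11504386]
```

View pics/end.png

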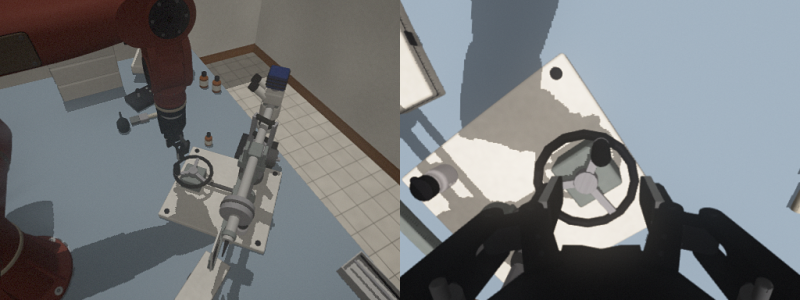

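The gripper is clear above the wheel, the knob is free and the boom is level and still (tilt about +0.005). The objects around the stand look unmoved in these views, so I'm handing in.

```bash
python3 -c "
from plant import robot
robot.job_done(); print(robot.observe()['time'])"
```

```text
the job is handed in; nothing more can be done
the job is handed in; nothing more can be done
```

The boom now floats level and still, and I handed the job in at about 47 s of the 61 s allowed. No verdict was reported.

- **What I did:** I gripped the crank knob and wound the wheel clockwise. The boom lifted off the lower roller at about w = 5.1 rad. I then brought it to level with damped wheel steps, ending at w = 5.72 rad against a fitted level point w0 of about 5.70. The boom's fastest estimated swing was about 0.09 rad/s.
- **Hold:** The pointer came between the two short marks at about 28.6 s. I held the knob until about 41.5 s, then let go and lifted clear. From 32.7 s to release the tilt read between +0.002 and +0.007 rad, where the marks are at ±0.05.
- **After letting go:** Over about 3.6 s the tilt read +0.003 to +0.008 rad with no visible drift. The force on the tool was below 1 N. The last pictures show the gripper clear and nothing visibly out of place.
- **Cross-check:** I compared the pointer tip in the side view with its start position. It had moved 11.4 px, against 11.2 px predicted for level.
- **Disagreements:**
  - The wrist camera put the wheel centre 4 to 5 mm away from the fixed cameras' estimate. I used a value in between, and force components while turning stayed below about 9 N.
  - The fitted boom stiffness wandered between 0.17 and 0.27 Nm/rad during the hold because the boom was hardly moving; this did not affect the result.

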